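Clamp a beech block with the ratchet clamp

ROBOT

A 6-joint arm with a two-finger parallel gripper is mounted at the origin on a cart in front of the work surface, level with it; the furniture and walls round the work are solid. World frame = base frame: x ahead of the robot, y to its left, z up, the work surface at z = 0. Lengths are in m, angles in rad, forces in N, time in s.
With the tool pointing down it reaches from about 0.3 to 0.875 m from the base axis. Payload 6.4 kg.
Tool frame: the origin (TCP) lies midway between the tips of the shut fingers; the grasp point (between the pads) lies 19 mm behind it; z points along the fingers, y is the line along which they close (so a half turn about z gives the same grasp; the last joint's range is limited). The gripper opens to 85 mm and grips with 20 to 120 N. Pads are 22 mm wide; open, the fingers measure 114 mm over their backs; the gripper's body (76 mm by 85 mm) begins 54 mm behind the grasp point. The pads swing forward as they close: fully open they stand 13 mm farther back than shut.
Start: joints at [-1.43, 0.181, 1.607, -0, 1.354, -0.206], TCP at [0.195, -0.541, 0.206] pointing down, gripper open.
Joint ranges: [-2.99, 2.99], [-0.89, 2.07], [0.3, 2.58], [-1.14, 4.28], [0, 2.63], [-3.12, 3.12]. Speed limits (rad/s): [2.57, 2.57, 3.01, 3.14, 3.14, 3.14].

INTERFACE

Orientations are given as a unit quaternion [w, x, y, z].
In Python, from bench import ctrl gives the robot as it stands. The module is installed in compiled form; this text tells all that it offers.
- The arm moves only by the tool move_arm, never from a script. Its argument "plan" is one flat list of numbers, 6 for each row, row after row: the shift along the world's x, y, z in units of 50 mm (1.0 is 50 mm), then the turn, a rotation vector about the world's x, y, z in rad. A call has 1 to 10 rows; each row is the pose to reach, as a shift and turn from the pose commanded when the call began; what a row does not reach only later rows make up. A row lasts 1/8 s, in which the tool goes at most 62.5 mm and 10.7 degrees, less where a joint would pass 70% of its speed; a pose out of reach is approached as far as the arm can. A call with a gripper value outside its range is refused whole. "grip" is the finger opening in mm, from 0 to 85.4, set as the call begins (left out, the last holds). The fingers move at their own pace and stop on an object; the grip force is fixed at half the most. Time passes only in rows, so rows that repeat a pose let the fingers close. It gives the time, the measured TCP pose, the force, the opening and the grip force at its end, in the units of the state.
- ctrl.get_obs(): the state, without advancing time (a new reading comes with each control period).
- ctrl.camera(name): name is "scene" or "top"; returns a dict with "pixels" (384x512x3 uint8, red, green, blue), "fx", "fy", "cx", "cy" (pixels), "origin" and "attitude" of the camera in the world. Camera axes: x right, y down, z forward; pixel columns grow to the right and rows downward; lengths in m; the calibration is good to about 2 mm. A picture is of the moment at which its call begins. There is no depth.
- ctrl.hand_in(): hands the job in; it is judged then, once.
The state is a dict: "time_s": time; "q": joint angles; "dq": joint speeds; "joint_efforts": joint torques, N m; "eef_pos": TCP position; "eef_rot": TCP orientation; "wrist_force": force on the tool from outside, world axes, zero at the start; "torque": the same for the moment, N m; "opening": opening from 0.0 (shut) to 1.0 (fully open); "grasp_force": force on a finger pad.
Only numpy, scipy, OpenCV 4.12 (cv2) and the standard library are available. Lean on these libraries where they do the work, as an engineer would, in place of code of your own. Each camera call takes 0.05 s, during which the arm holds its last target. There are 200 camera calls.

TASK

Clamp the loose beech block end to end in the green ratchet clamp: lay it lengthwise on the clamp's bed between the jaws, slide the brass lock slide on to its middle stop so that the lever is free, and pump the red lever until the jaw's sprung pad presses on the block and is pushed in by about 8 mm, then stop, for one more tooth would crush it. Move the jaw only with the lever, not by pushing it, and leave the lever up, the lock slide at its middle stop and the other things on the table where they are.

Things in the scene. Friction and masses are not known exactly. Their poses are not given: they have to be found in the camera images.
- clamp: Green clamp, base 410 x 90 mm, fixed at a different place each time. Origin on the table. x runs from the red lever (-x) to the fixed jaw (+x), +y to the lock slide's knob. Fixed jaw: inner face x = 150 mm, base ends x = 182 mm, top z = 62 mm. Bed bar 34 mm wide, top z = 20 mm, base plate 12 mm thick. Lever pivot x = -155 mm, z = 83 mm, axis along y; cheeks beside it 93 mm high.
- bed (a point): Point on the top of the bed (clamp x = 90 mm, y = 0, z = 20 mm): the middle of the underside of the block when it lies against the fixed jaw.
- press_block: Loose beech block, 40 x 120 x 25 mm, 50 to 100 g, lying flat on the table in one of three places in front of the clamp; origin at the middle of its underside, long side along its y axis. In the clamp its long side lies along the clamp's x axis, either way round.
- pad_face (a point): Middle of the black rubber pad's front face on the moving jaw (blue); the pad is 56 mm wide, from z = 22 to 58 mm. With the pad out it is at clamp x = jaw - 30 mm. The block and its play must fit between it and the fixed jaw.
- jaw (a joint): Travel of the blue jaw to the fixed jaw, m, 0 to 0.085; stays where left (6 N friction), cannot be pumped back. A full lever stroke pushes it one tooth (12 mm) and ends at 0.008, 0.020, 0.032, 0.044, 0.056 or 0.068 (+/- 1 mm; the first moves 4 to 18 mm). It shoves the loose block to the fixed jaw: then the pad is 4 mm off at 0.056 and pushed in 8 mm at 0.068.
- pad (a joint): How far the sprung pad is pushed into the jaw, m: 0 out, 0.020 fully in; about 0.7 N + 0.35 N per mm.
- lever (a joint): Angle of the red lever, rad: 0 up (rest), 0.38 at its lower stop. A spring lifts it (2.5 to 4 N at the grip); a stroke takes 3 to 8 N straight down on the grip. Only a stroke right to the stop moves a whole tooth, and the lever must come back up below 0.05 before the next. With the lock slide at its first or last stop it is blocked at about 0.05.
- lever_tip (a point): Middle of the top face of the red grip (44 x 26 mm) at the end of the lever, 122 mm from its pivot; moves with the lever (5 mm outward as it goes down), about 0.125 m high when up and 0.079 m when down.
- lock_slide (a joint): Travel of the brass lock slide, m: 0 at its first stop (lever locked, the start), 0.025 at the middle stop (window under the lever: lever free), 0.050 at the last stop (locked again). It moves along the clamp's -y, towards the lever, and clicks at each stop (about 5 N to leave one; it snaps home from 2 mm off).
- slide_knob (a point): Top centre of the black knob of the lock slide, 84 mm high, moves with it; cap 16 mm across and 12 mm high on a steel stem 10 mm across and 18 mm high, which stands on the 5 mm brass plate (top at z = 54 mm). Clamp y = 98 mm at the first stop, x = -242 mm.
- tag_block: Bystander: pad of blank tags, 80 x 44 x 9 mm; origin at the middle of its underside. Leave it.
- clip: Bystander: black binder clip, 43 x 41 x 14 mm; origin near the middle of its underside. Leave it.
- spool: Bystander: thread spool, 31 mm across, 40 mm high, standing behind the clamp; origin under its middle. Leave it.
- loupe: Bystander: black stand loupe, 37 mm across, 38 mm high; origin under its middle. Leave it.
- amber_bottle: Bystander: amber dropper bottle, 34 mm across, 102 mm high; origin under its middle. Leave it.

How it is judged:
By the outcome, as a careful person would: the job done as asked, in the order asked, and still so for the second after the job is handed in, with the robot touching nothing.
It also fails if it takes over 66 s, if anything falls off the work surface, if the arm or the gripper's body presses on something with over 40 N, if the wrist force passes 120 N, or if a joint passes its speed limit or range.

## Working session

There is one attempt and no reset: what is moved stays moved. The work goes in short steps, Python scripts to look and compute and a tool call to move; the robot and the scene stay as the last step left them, time stands still between calls to the robot, and variables do not carry over. Pictures are saved under pics/ and viewed, at most 10 in all, crops included, and the job is handed in when it is done.

Besides the shell and the picture viewer there is one more tool, called after ">>>" by a JSON object that holds its "op" and its "data". move_arm: Moves the arm, as the interface text tells. Its arguments: {"type":"object","properties":{"plan":{"type":"array"},"grip":{"type":"number"}},"required":["plan"]}

```bash
mkdir -p pics
cat > h.py <<'E'
from bench import ctrl
import numpy as np, cv2
from scipy.spatial.transform import Rotation as R
def att(c):
    a=np.array(c["attitude"],float)
    return a if a.shape==(3,3) else R.from_quat(np.r_[a[1:],a[0]]).as_matrix()
def ray(c,u,v,z):
    d=att(c)@np.array([(u-c["cx"])/c["fx"],(v-c["cy"])/c["fy"],1]); o=np.array(c["origin"])
    return o+d*(z-o[2])/d[2]
def proj(c,P):
    p=(np.atleast_2d(P)-np.array(c["origin"]))@att(c)
    return np.c_[p[:,0]/p[:,2]*c["fx"]+c["cx"],p[:,1]/p[:,2]*c["fy"]+c["cy"]]
def snap(name,fn,box=None,s=1.5):
    c=ctrl.camera(name); im=c["pixels"][:,:,::-1]
    if box: im=im[box[1]:box[3],box[0]:box[2]]
    cv2.imwrite("pics/"+fn,cv2.resize(im,None,fx=s,fy=s,interpolation=cv2.INTER_CUBIC)); return c
E
python3 - <<'E'
from h import *
for n in("top","scene"):
    c=snap(n,n+"0.png"); print(n,{k:c[k] for k in c if k!="pixels"})
print(ctrl.get_obs())
E
```

```text
top {'fx': 480.2486345185718, 'fy': 480.2486345185718, 'cx': 250.42291092521793, 'cy': 189.74436270337358, 'origin': array([0.51095055, 0.01146187, 1.2605558 ]), 'attitude': array([-0.02406486,  0.7125746 , -0.70096773,  0.01739432])}
scene {'fx': 348.26679638441414, 'fy': 348.26679638441414, 'cx': 256.7924966794498, 'cy': 191.90564302322846, 'origin': array([0.26959363, 0.61406809, 0.59027928]), 'attitude': array([ 0.10571427, -0.18959113,  0.87304892, -0.43665236])}
{'time_s': 0.1, 'q': array([-1.43030775e+00,  1.81475581e-01,  1.60789411e+00, -3.49036424e-06,
        1.35378546e+00, -2.06299684e-01]), 'dq': array([ 4.65790248e-04,  2.51389096e-05, -1.64037150e-03,  4.75203821e-04,
        2.33389168e-04, -1.08053230e-03]), 'joint_efforts': array([ 4.77814920e-04, -4.45884275e+01, -3.52239490e+01, -3.24446064e-04,
        4.14369075e-03,  1.32079930e-05]), 'eef_pos': array([ 0.19537102, -0.54023432,  0.20557601]), 'eef_rot': array([-7.80884690e-04,  9.85004499e-01,  1.72526889e-01,  2.39998432e-05]), 'wrist_force': array([-0.35918164,  0.19727297,  0.10586005]), 'torque': array([ 0.05545899, -0.01232141,  0.04682995]), 'grasp_force': 0.0, 'opening': 0.9992709340252247}
```

View pics/top0.png

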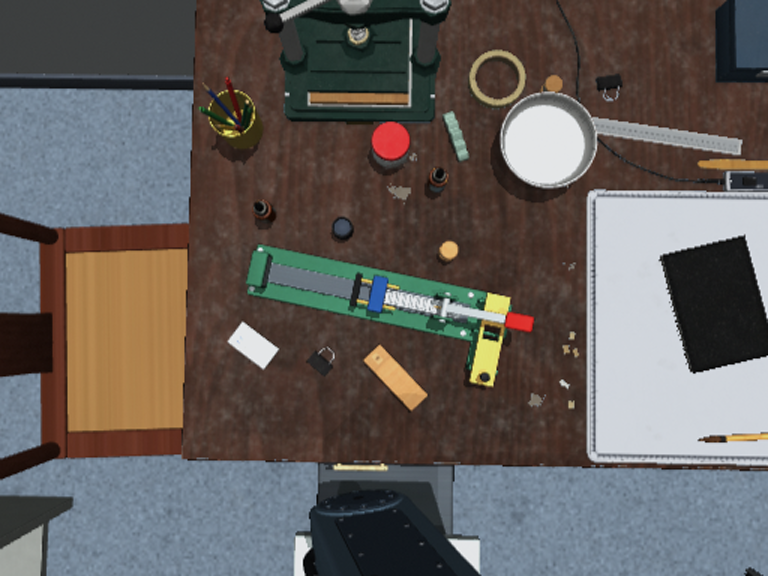

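View pics/scene0.png

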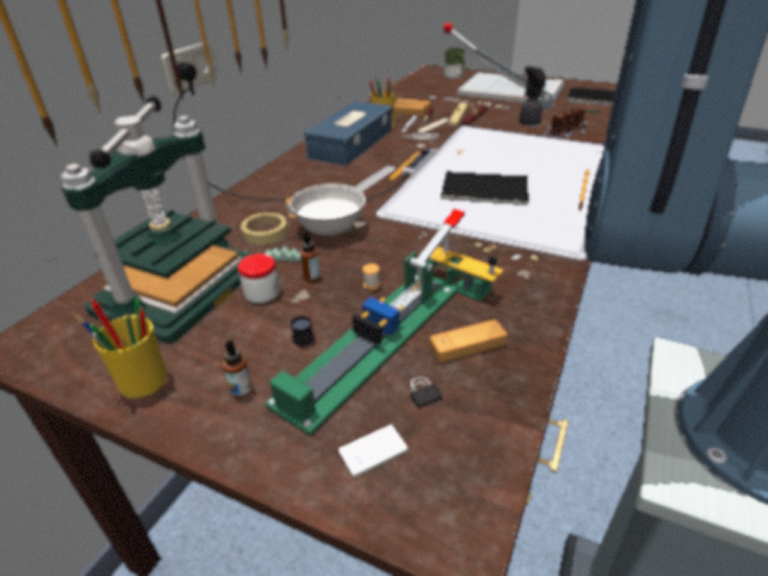

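The top view (x1.5) shows the clamp with its fixed jaw at about (258,270), lever grip at (520,322), knob at (484,378), and block at (395,377). The path to the block is clear. I'll enlarge it.

Run:
```python
from h import *
c=snap("top","top1.png",(150,155,370,285),3.6)
```

```text
(no output)
```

View pics/top1.png

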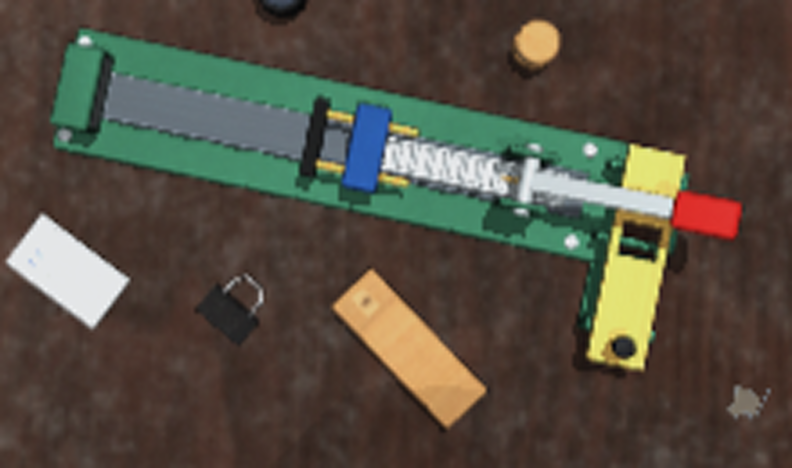

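The crop gives these pixel positions. Block top corners: (372,269), (487,390), (447,428), (332,305). Knob: (624,346). Grip centre: (707,215). Base end corners: (80,30) and (55,148).

Run:
```python
from h import *
from scipy.optimize import least_squares
c=ctrl.camera("top")
px=lambda a:np.array(a,float)/3.6+[150,155]
M=np.array([[182,-45,12],[182,45,12],[-242,98,84],[-270.5,0,125]])/1e3
U=px([[80,30],[55,148],[624,346],[707,215]])
def T(p,X): return np.c_[R.from_euler('z',p[2]).apply(X)+[p[0],p[1],0]]
f=lambda p:(proj(c,T(p,M))-U).ravel()
s=least_squares(f,[.5,.1,1.5]); p=s.x; print("clamp",p,np.degrees(p[2]));print(f(p).reshape(-1,2))
np.save("clamp.npy",p)
B=np.array([ray(c,*u,.025) for u in px([[372,269],[487,390],[447,428],[332,305]])])
m=B.mean(0); d=B[1]+B[2]-B[0]-B[3]; print("block",m,np.degrees(np.arctan2(d[1],d[0])),np.linalg.norm(d)/2,np.linalg.norm(B[0]-B[3]))
for n,X in dict(bed=[.09,0,.02],bed5=[.085,0,.02],knob=[-.242,.098,.084],knobmid=[-.242,.073,.084],tip=[-.2705,0,.125],jawface=[.15,0,.06]).items(): print(n,T(p,np.array([X])))
for a in [(318,100),(306,175)]: print("pad", R.from_euler('z',-p[2]).apply(ray(c,*px(a),.058)-[p[0],p[1],0]))
for n,a,z in [("padfront",(316,137),.058),("jawr",(101,92),.062)]: print(n,R.from_euler('z',-p[2]).apply(ray(c,*px(a),z)-[p[0],p[1],0]))
print("clip",ray(c,*px((228,312)),.01),"clipwire",ray(c,*px((262,290)),.01))
o=ctrl.get_obs(); print(np.degrees(R.from_quat(np.r_[o["eef_rot"][1:],o["eef_rot"][0]]).as_euler('xyz')), R.from_quat(np.r_[o["eef_rot"][1:],o["eef_rot"][0]]).as_matrix())
```

```text
clamp [0.57347594 0.06048595 1.38179592] 79.1710744901152
[[-0.42836507 -0.69211368]
 [-0.85022909  0.16837149]
 [ 0.85629381  0.64495758]
 [ 0.32046159 -0.1833251 ]]
block [ 0.4254457  -0.01290579  0.025     ] -135.60700563742046 0.11858537392081107 0.03825469898630903
bed [[0.59038489 0.14888328 0.02      ]]
bed5 [[0.5894455  0.14397231 0.02      ]]
knob [[ 0.43175479 -0.15879268  0.084     ]]
knobmid [[ 0.45630961 -0.16348961  0.084     ]]
tip [[ 0.52265516 -0.20519713  0.125     ]]
jawface [[0.60165752 0.20781483 0.06      ]]
pad [-0.00162301 -0.0257761   0.058     ]
pad [-0.00420752  0.02712627  0.058     ]
padfront [-0.00557409 -0.0002014   0.058     ]
jawr [ 0.14728169 -0.00021497  0.062     ]
clip [0.44782215 0.11782368 0.01      ] clipwire [0.46402631 0.09363267 0.01      ]
[-1.79934945e+02 -1.45306129e-02  1.98653368e+01] [[ 9.40493850e-01  3.39810677e-01 -1.47313678e-04]
 [ 3.39810614e-01 -9.40493176e-01  1.15403832e-03]
 [ 2.53607034e-04 -1.13542469e-03 -9.99999323e-01]]
```

>>> {"op": "move_arm", "data": {"plan": [4.6,10.54,-1.2,0,0,0.428,4.6,10.54,-1.2,0,0,0.428,4.6,10.54,-1.2,0,0,0.428,4.6,10.54,-1.2,0,0,0.428,4.6,10.54,-1.2,0,0,0.428,4.6,10.54,-1.2,0,0,0.428,4.6,10.54,-1.2,0,0,0.428,4.6,10.54,-1.2,0,0,0.428,4.6,10.54,-1.2,0,0,0.428,4.6,10.54,-1.2,0,0,0.428], "grip": 70}}

```text
time_s: 1.45
eef_pos: [0.4257, -0.0103, 0.1459]
eef_rot: [-0.0, 0.925, 0.38, -0.0]
wrist_force: [1.1, -0.8, 0.1]
opening: 0.818
grasp_force: 0.0
```

>>> {"op": "move_arm", "data": {"plan": [0,0,-1,0,0,0,0,0,-2,0,0,0,0,0,-2.5,0,0,0,0,0,-2.82,0,0,0,0,0,-2.82,0,0,0,0,0,-2.82,0,0,0]}}

```text
time_s: 2.2
eef_pos: [0.426, -0.0139, 0.006]
eef_rot: [0.0, 0.926, 0.378, 0.0]
wrist_force: [0.1, -0.1, -0.3]
opening: 0.819
grasp_force: 0.0
```

>>> {"op": "move_arm", "data": {"plan": [0,0,0,0,0,0,0,0,0,0,0,0,0,0,0,0,0,0,0,0,0,0,0,0,0,0,0,0,0,0,0,0,0,0,0,0], "grip": 20}}

```text
time_s: 2.95
eef_pos: [0.4255, -0.0138, 0.0054]
eef_rot: [-0.0, 0.926, 0.378, 0.0]
wrist_force: [-0.2, -0.3, 0.6]
opening: 0.236
grasp_force: 0.0
```

Run:
```python
from h import *
a=snap("scene","s2.png",(230,170,380,270),2.6); b=snap("top","t2.png",(200,200,320,290),3.2)
A=cv2.imread("pics/s2.png");B=cv2.imread("pics/t2.png");h=max(len(A),len(B))
pad=lambda I:cv2.copyMakeBorder(I,0,h-len(I),0,0,0)
cv2.imwrite("pics/m2.png",np.hstack([pad(A),pad(B)]))
```

```text
(no output)
```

View pics/m2.png

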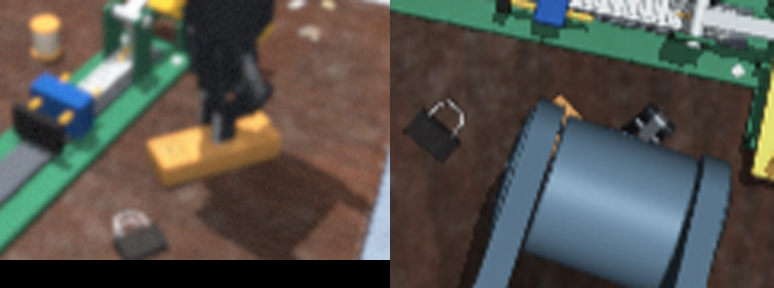

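Run:
```python
from h import *
a=ctrl.camera("scene"); g=lambda P:(proj(a,P)-[230,170])*2.6
o=ctrl.get_obs(); e=o["eef_pos"]; print(e,o["opening"],o["grasp_force"],o["wrist_force"])
print("tcp",g(e),"z25",g(e+[0,0,.02]),"z50",g(e+[0,0,.045]))
y=np.array([.7,-.714,0]);x=np.array([.714,.7,0])
print(g([e*[1,1,0]+[0,0,.025]+sx*.06*x+sy*.02*y for sx in(-1,1) for sy in(-1,1)]))
for q in [(148,150),(270,115),(280,150),(165,185)]: print(ray(a,q[0]/2.6+230,q[1]/2.6+170,.025))
print(o["eef_rot"])
```

```text
[ 0.42541886 -0.01374926  0.00536077] 0.23384730172499774 0.0 [0.2234155  0.20084117 0.14377188]
tcp [[213.14509819 150.93492502]] z25 [[214.76280004 135.06073847]] z50 [[216.85030122 114.57650454]]
[[282.43529453 133.63908909]
 [261.31917674 107.91523836]
 [164.65239698 164.84508808]
 [147.01180728 137.06350485]]
[0.47501431 0.03020669 0.025     ]
[ 0.38617213 -0.06305925  0.025     ]
[ 0.36493205 -0.01848869  0.025     ]
[0.44512679 0.0664156  0.025     ]
[-5.18910691e-05  9.25891431e-01  3.77789695e-01 -3.63131380e-05]
```

>>> {"op": "move_arm", "data": {"plan": [0,0,0.5,0,0,0,0,0,1,0,0,0,0,0,2,0,0,0,0,0,2,0,0,0]}}

```text
time_s: 3.6
eef_pos: [0.4286, -0.0147, 0.109]
eef_rot: [0.003, 0.926, 0.378, 0.003]
wrist_force: [0.6, -1.6, 0.1]
opening: 0.232
grasp_force: 0.0
```

Run:
```python
from h import *
o=ctrl.get_obs(); e=o["eef_pos"]; print(e,o["opening"],o["grasp_force"],o["wrist_force"])
a=snap("scene","s3.png",(270,120,400,260),4)
print((proj(a,e)-[270,120])*4)
```

```text
[ 0.42859333 -0.01470666  0.10904177] 0.23203531364934674 0.0 [ 0.56218946 -1.63711392  0.09368143]
[[176.77859069 295.39459727]]
```

View pics/s3.png

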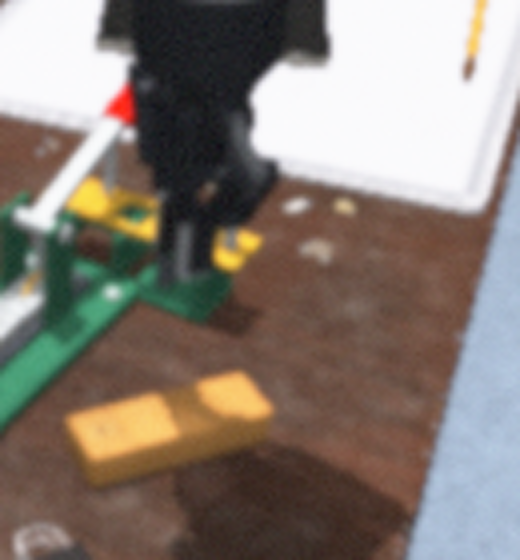

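The fingertips are at about (188,280), above the projected TCP. The block's top corners are at (65,418), (243,372), (272,408), (88,455). I'll check whether it moved.

Run:
```python
from h import *
a=ctrl.camera("scene"); 
B=np.array([ray(a,u/4+270,v/4+120,.025) for u,v in[(65,418),(243,372),(272,408),(88,455)]])
m=B.mean(0); d=B[1]+B[2]-B[0]-B[3]; print("block",m,np.degrees(np.arctan2(d[1],d[0])),np.linalg.norm(d)/2,np.linalg.norm(B[0]-B[3]))
d=att(a)@np.array([((188/4+270)-a["cx"])/a["fx"],((281/4+120)-a["cy"])/a["fy"],1]);o=np.array(a["origin"])
e=ctrl.get_obs()["eef_pos"]; t=(e-o)@d/(d@d); print(e,"tip on ray",o+d*t)
# bottom corners
print([ray(a,u/4+270,v/4+120,0).round(4) for u,v in[(98,486),(274,432)]], B.round(4))
```

```text
block [ 0.42528325 -0.00953719  0.025     ] -135.82414361050868 0.12087677320256293 0.03430973109081157
[ 0.42564378 -0.01382373  0.10552926] tip on ray [ 0.42468178 -0.02166652  0.11572136]
[array([0.4502, 0.0423, 0.    ]), array([ 0.367 , -0.0462,  0.    ])] [[ 0.4806  0.0203  0.025 ]
 [ 0.3945 -0.0646  0.025 ]
 [ 0.3694 -0.0387  0.025 ]
 [ 0.4567  0.0449  0.025 ]]
```

>>> {"op": "move_arm", "data": {"plan": [0,0,-0.5,0,0,0,0,0,-1,0,0,0,0,0,-1.6,0,0,0,0,0,-2,0,0,0,0,0,-2,0,0,0,0,0,-2.1,0,0,0,0,0,-2.1,0,0,0], "grip": 65}}

```text
time_s: 4.58
eef_pos: [0.4256, -0.0138, 0.0006]
eef_rot: [0.0, 0.926, 0.378, 0.0]
wrist_force: [-0.1, 0.9, 0.0]
opening: 0.76
grasp_force: 0.0
```

>>> {"op": "move_arm", "data": {"plan": [0,0,-0.05,0,0,0,0,0,-0.1,0,0,0,0,0,-0.1,0,0,0]}}

```text
time_s: 4.95
eef_pos: [0.4254, -0.0138, -0.0046]
eef_rot: [-0.0, 0.926, 0.378, -0.0]
wrist_force: [0.6, 0.3, -0.1]
opening: 0.762
grasp_force: 0.0
```

>>> {"op": "move_arm", "data": {"plan": [0,0,-0.05,0,0,0,0,0,-0.1,0,0,0,0,0,-0.1,0,0,0]}}

```text
time_s: 5.32
eef_pos: [0.4252, -0.0137, -0.0099]
eef_rot: [-0.0, 0.926, 0.378, -0.0]
wrist_force: [0.0, 0.4, -0.6]
opening: 0.759
grasp_force: 0.0
```

>>> {"op": "move_arm", "data": {"plan": [0,0,0,0,0,0,0,0,0,0,0,0,0,0,0,0,0,0,0,0,0,0,0,0,0,0,0,0,0,0], "grip": 30}}

```text
time_s: 5.95
eef_pos: [0.4256, -0.0138, -0.0092]
eef_rot: [0.0, 0.926, 0.378, 0.0]
wrist_force: [-1.2, 0.6, 6.1]
opening: 0.444
grasp_force: 60.8
```

>>> {"op": "move_arm", "data": {"plan": [0,0,0.4,0,0,0,0,0,1,0,0,0,0,0,1.8,0,0,0,0.8,0.75,2,0,0,0.15,1.6,1.5,2,0,0,0.3,2.4,2.25,2,0,0,0.45,3.25,3.02,2,0,0,0.607,3.25,3.02,2,0,0,0.607,3.25,3.02,2,0,0,0.607,3.25,3.02,2,0,0,0.607]}}

```text
time_s: 7.2
eef_pos: [0.587, 0.1364, 0.0902]
eef_rot: [-0.0, 0.771, 0.637, -0.0]
wrist_force: [-0.1, -1.0, -1.4]
opening: 0.449
grasp_force: 60.6
```

Run:
```python
from h import *
o=ctrl.get_obs(); e=o["eef_pos"]; print(e,o["opening"],o["grasp_force"],o["wrist_force"],o["q"])
a=snap("scene","s4.png",(160,110,360,260),4)
p=np.load("clamp.npy");rz=R.from_euler('z',p[2])
print((proj(a,e)-[160,110])*4)
c=e-[0,0,e[2]]
for z in (.104,.129): print(z,((proj(a,[c+rz.apply([sx*.06,sy*.02,z]) for sx in(-1,1) for sy in(-1,1)])-[160,110])*4).round())
```

```text
[0.58700744 0.13640864 0.09023542] 0.4493375341095885 60.60711979866028 [-0.1294512  -0.98381488 -1.35316   ] [ 3.16933076e-02  3.66101799e-01  1.62622044e+00 -1.94230839e-04
  1.15017764e+00  2.22215331e-01]
[[247.25390537 446.45130695]]
0.104 [[287. 357.]
 [343. 382.]
 [140. 475.]
 [198. 506.]]
0.129 [[284. 322.]
 [341. 347.]
 [134. 439.]
 [192. 469.]]
```

View pics/s4.png

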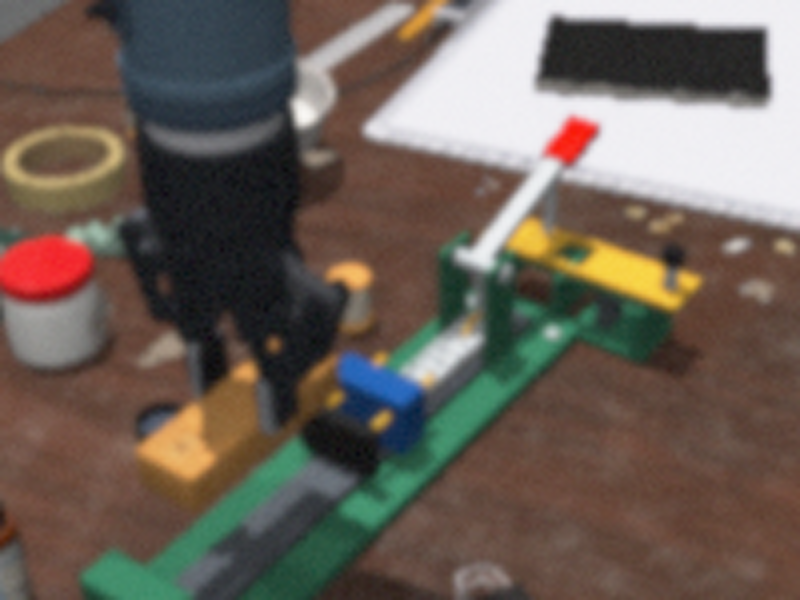

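The block is held level and aligned over the bed. Its left end is at about (140,450)–(190,508), matching the prediction. Lowering now.

>>> {"op": "move_arm", "data": {"plan": [0,0,-0.5,0,0,0,0,0,-1,0,0,0,0,0,-1.35,0,0,0,0,0,-1.5,0,0,0,0,0,-1.55,0,0,0,0,0,-1.55,0,0,0]}}

```text
time_s: 8.0
eef_pos: [0.5885, 0.1372, 0.0135]
eef_rot: [0.0, 0.771, 0.637, 0.0]
wrist_force: [0.8, 0.2, -0.6]
opening: 0.446
grasp_force: 60.6
```

>>> {"op": "move_arm", "data": {"plan": [0,0,-0.03,0,0,0,0,0,-0.06,0,0,0,0,0,-0.06,0,0,0]}}

```text
time_s: 8.38
eef_pos: [0.5885, 0.1373, 0.0108]
eef_rot: [0.0, 0.771, 0.637, 0.0]
wrist_force: [-0.9, 0.2, 5.0]
opening: 0.451
grasp_force: 61.2
```

>>> {"op": "move_arm", "data": {"plan": [0,0,0,0,0,0,0,0,0,0,0,0,0,0,0,0,0,0,0,0,0.4,0,0,0,0,0,1,0,0,0,0,0,2,0,0,0,0,0,2.4,0,0,0,0,0,2.4,0,0,0], "grip": 58}}

```text
time_s: 9.38
eef_pos: [0.5894, 0.1373, 0.1324]
eef_rot: [0.001, 0.771, 0.637, 0.002]
wrist_force: [-0.8, 1.0, -0.4]
opening: 0.684
grasp_force: 0.0
```

>>> {"op": "move_arm", "data": {"plan": [-0.4,-0.7,0,0,0,-0.17,-0.8,-1.5,0,0,0,-0.35,-1.2,-2.3,0,0,0,-0.53,-1.6,-3.1,0,0,0,-0.71,-2.0,-3.8,0,0,0,-0.89,-2.4,-4.5,0,0,0,-1.07,-2.8,-5.2,0,0,0,-1.25,-3.11,-5.88,0,0,0,-1.43,-3.11,-5.88,0,0,0,-1.571,-3.11,-5.88,0,0,0,-1.571], "grip": 45}}

```text
time_s: 10.62
eef_pos: [0.4312, -0.1564, 0.1283]
eef_rot: [-0.001, 0.996, -0.094, -0.001]
wrist_force: [-0.4, -0.7, 0.6]
opening: 0.525
grasp_force: 0.0
```

Run:
```python
from h import *
o=ctrl.get_obs(); e=o["eef_pos"]; print(e,o["eef_rot"],o["opening"])
a=snap("scene","s5.png",(170,90,370,240),4)
print((proj(a,[e,e+[0,0,.02],[.433,-.157,.084]])-[170,90])*4)
```

```text
[ 0.43118747 -0.15644941  0.12827686] [-8.19428751e-04  9.95529835e-01 -9.44341811e-02 -1.36456055e-03] 0.5249867377002614
[[642.86572473 267.9312145 ]
 [646.28377025 240.52823509]
 [633.1486047  325.03216876]]
```

View pics/s5.png

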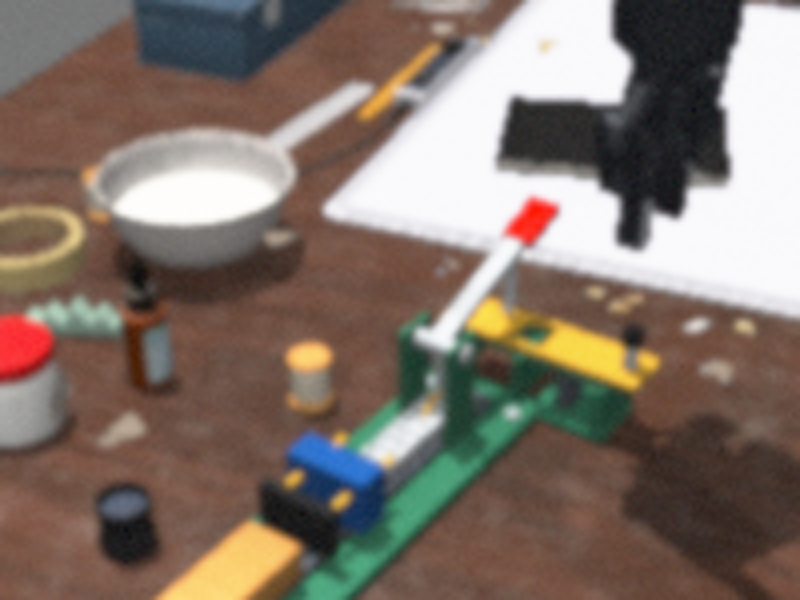

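The fingertips are at about (633,242) and (672,212), straddling the knob at (633,333) with the tips roughly 28 mm above the reported TCP. The block lies on the bed in front of the pad. Descending on the knob.

>>> {"op": "move_arm", "data": {"plan": [0,0,-0.4,0,0,0,0,0,-0.9,0,0,0,0,0,-1.3,0,0,0,0,0,-1.6,0,0,0,0,0,-1.73,0,0,0,0,0,-1.73,0,0,0]}}

```text
time_s: 11.42
eef_pos: [0.4324, -0.1565, 0.0431]
eef_rot: [-0.0, 0.996, -0.094, -0.0]
wrist_force: [-0.8, 0.2, 0.8]
opening: 0.523
grasp_force: 0.0
```

>>> {"op": "move_arm", "data": {"plan": [0,0,0,0,0,0,0,0,0,0,0,0,0,0,0,0,0,0,0,0,0,0,0,0,0,0,0,0,0,0], "grip": 13}}

```text
time_s: 12.05
eef_pos: [0.4331, -0.1549, 0.0442]
eef_rot: [-0.002, 0.996, -0.095, 0.001]
wrist_force: [1.8, 10.2, 5.5]
opening: 0.162
grasp_force: 40.0
```

>>> {"op": "move_arm", "data": {"plan": [0,0.04,0,0,0,0,0.1,0.02,0,0,0,0,0.2,0.0,0,0,0,0,0.3,-0.02,0,0,0,0,0.4,-0.04,0,0,0,0,0.49,-0.055,0,0,0,0,0.49,-0.055,0,0,0,0,0.49,-0.055,0,0,0,0]}}

```text
time_s: 13.05
eef_pos: [0.4577, -0.1596, 0.0442]
eef_rot: [-0.0, 0.996, -0.095, 0.001]
wrist_force: [-0.3, 4.0, 6.6]
opening: 0.164
grasp_force: 40.2
```

>>> {"op": "move_arm", "data": {"plan": [0,0,0,0,0,0,0,0,0,0,0,0,0,0,0.3,0,0,0,0,0,1,0,0,0,0,0,2,0,0,0,0,0,2.1,0,0,0,0,0,2.1,0,0,0], "grip": 40}}

```text
time_s: 13.92
eef_pos: [0.4572, -0.1597, 0.1491]
eef_rot: [0.0, 0.996, -0.094, 0.001]
wrist_force: [-0.2, -0.4, -0.5]
opening: 0.465
grasp_force: 0.0
```

Run:
```python
from h import *
o=ctrl.get_obs(); e=o["eef_pos"]; print(e,o["wrist_force"])
a=ctrl.camera("scene"); im=a["pixels"][95:205,280:370,::-1]
t=ctrl.camera("top"); it=t["pixels"][190:280,270:370,::-1]
print("scene lever",(proj(a,[.5227,-.2052,.125])-[280,95])*4, "knob",(proj(a,[[.4563,-.1635,.084],[.4563+.0016,-.1635+.002,.084]])-[280,95])*4)
z=lambda I:cv2.resize(I,None,fx=4,fy=4,interpolation=cv2.INTER_CUBIC)
A,B=z(im),z(it);B=cv2.copyMakeBorder(B,0,len(A)-len(B),0,0,0);cv2.imwrite("pics/m6.png",np.hstack([A,B]))
```

```text
[ 0.45715489 -0.15974011  0.1491185 ] [-0.19762149 -0.40576003 -0.46665643]
scene lever [[ 91.06050319 191.31179951]] knob [[161.67038087 292.50410881]
 [158.46663634 293.48159598]]
```

View pics/m6.png

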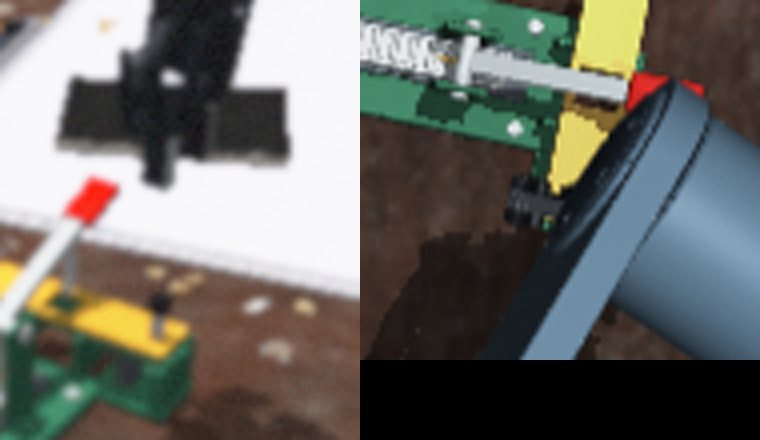

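>>> {"op": "move_arm", "data": {"plan": [0.5,-0.35,0.2,0,0,0,1.0,-0.7,0.2,0,0,0,1.3,-0.95,0.2,0,0,0,1.3,-0.95,0.2,0,0,0,1.3,-0.95,0,0,0,0,1.3,-0.95,-0.3,0,0,0,1.3,-0.95,-0.5,0,0,0,1.3,-0.95,-0.6,0,0,0,1.3,-0.95,-0.6,0,0,0], "grip": 0}}

```text
time_s: 15.15
eef_pos: [0.5217, -0.2068, 0.118]
eef_rot: [-0.0, 0.996, -0.094, -0.0]
wrist_force: [0.2, 0.6, -0.3]
opening: -0.001
grasp_force: 0.0
```

>>> {"op": "move_arm", "data": {"plan": [0,0,-0.1,0,0,0,0,0,-0.1,0,0,0]}}

```text
time_s: 15.4
eef_pos: [0.5219, -0.207, 0.1132]
eef_rot: [-0.0, 0.996, -0.094, -0.0]
wrist_force: [0.1, 0.4, 0.3]
opening: -0.002
grasp_force: 0.0
```

>>> {"op": "move_arm", "data": {"plan": [0,0,-0.1,0,0,0,0,0,-0.1,0,0,0]}}

```text
time_s: 15.65
eef_pos: [0.5217, -0.2069, 0.1079]
eef_rot: [-0.0, 0.996, -0.094, -0.0]
wrist_force: [-0.3, -0.6, 0.1]
opening: 0.001
grasp_force: 0.0
```

>>> {"op": "move_arm", "data": {"plan": [0,0,-0.1,0,0,0,0,0,-0.1,0,0,0]}}

```text
time_s: 15.9
eef_pos: [0.522, -0.207, 0.1032]
eef_rot: [-0.0, 0.996, -0.094, 0.0]
wrist_force: [0.0, 0.5, 2.3]
opening: 0.001
grasp_force: 0.7
```

>>> {"op": "move_arm", "data": {"plan": [0,0,-0.1,0,0,0,0,0,-0.1,0,0,0]}}

```text
time_s: 16.15
eef_pos: [0.5219, -0.2071, 0.0981]
eef_rot: [-0.0, 0.996, -0.095, 0.0]
wrist_force: [-1.2, -1.3, 2.3]
opening: 0.002
grasp_force: 0.8
```

>>> {"op": "move_arm", "data": {"plan": [0,-0.01,-0.2,0,0,0,0,-0.03,-0.4,0,0,0,0,-0.05,-0.6,0,0,0,0,-0.05,-0.7,0,0,0,0,-0.05,-0.7,0,0,0]}}

```text
time_s: 16.77
eef_pos: [0.5217, -0.2095, 0.0628]
eef_rot: [-0.0, 0.996, -0.095, -0.0]
wrist_force: [0.7, -3.5, 2.9]
opening: -0.001
grasp_force: 1.7
```

>>> {"op": "move_arm", "data": {"plan": [0,0,-0.05,0,0,0,0,0,-0.05,0,0,0]}}

```text
time_s: 17.02
eef_pos: [0.5218, -0.2096, 0.0608]
eef_rot: [0.0, 0.996, -0.094, -0.0]
wrist_force: [-1.2, -3.1, 4.8]
opening: 0.001
grasp_force: 2.1
```

>>> {"op": "move_arm", "data": {"plan": [0,0,-0.04,0,0,0,0,0,-0.04,0,0,0]}}

```text
time_s: 17.27
eef_pos: [0.5218, -0.2096, 0.0588]
eef_rot: [0.0, 0.996, -0.094, -0.0]
wrist_force: [-1.2, -2.8, 5.0]
opening: 0.0
grasp_force: 2.2
```

>>> {"op": "move_arm", "data": {"plan": [0,0,-0.04,0,0,0,0,0,-0.04,0,0,0]}}

```text
time_s: 17.52
eef_pos: [0.5218, -0.2095, 0.0567]
eef_rot: [-0.0, 0.996, -0.094, -0.0]
wrist_force: [-2.0, -4.1, 3.8]
opening: -0.002
grasp_force: 2.2
```

>>> {"op": "move_arm", "data": {"plan": [0,0,-0.04,0,0,0,0,0,-0.04,0,0,0]}}

```text
time_s: 17.77
eef_pos: [0.5218, -0.2095, 0.0547]
eef_rot: [-0.0, 0.996, -0.094, -0.0]
wrist_force: [-2.4, -4.4, 4.0]
opening: 0.0
grasp_force: 2.2
```

>>> {"op": "move_arm", "data": {"plan": [0,0,-0.04,0,0,0,0,0,-0.04,0,0,0]}}

```text
time_s: 18.02
eef_pos: [0.522, -0.2095, 0.054]
eef_rot: [0.0, 0.996, -0.094, -0.0]
wrist_force: [-5.5, -1.7, 13.5]
opening: 0.0
grasp_force: 6.6
```

>>> {"op": "move_arm", "data": {"plan": [0,0,-0.03,0,0,0,0,0,-0.03,0,0,0]}}

```text
time_s: 18.27
eef_pos: [0.5221, -0.2096, 0.0535]
eef_rot: [0.0, 0.996, -0.094, -0.0]
wrist_force: [-8.5, 0.1, 21.2]
opening: 0.001
grasp_force: 10.4
```

>>> {"op": "move_arm", "data": {"plan": [0,0,0.3,0,0,0,0,0.02,0.7,0,0,0,0,0.05,1.1,0,0,0,0,0.05,1.3,0,0,0,0,0.05,1.3,0,0,0]}}

```text
time_s: 18.9
eef_pos: [0.5222, -0.2067, 0.1166]
eef_rot: [-0.0, 0.996, -0.094, 0.0]
wrist_force: [-0.0, -0.2, 0.4]
opening: 0.002
grasp_force: 0.0
```

```bash
cat > jaw.py <<'E'
from h import *
p=np.load("clamp.npy")
def blue(c,im,s=1,off=(0,0)):
    h=cv2.cvtColor(im,cv2.COLOR_BGR2HSV); m=(h[...,0]>103)&(h[...,0]<125)&(h[...,1]>150)&(h[...,2]>60)
    v,u=np.nonzero(m); u=(u+.5)/s-.5+off[0]; v=(v+.5)/s-.5+off[1]
    q=proj(c,R.from_euler('z',p[2]).apply([[.0,0,.06]])+[p[0],p[1],0])[0]
    k=np.hypot(u-q[0],v-q[1])<50
    X=R.from_euler('z',-p[2]).apply(np.array([ray(c,a,b,.06) for a,b in zip(u[k],v[k])])-[p[0],p[1],0])
    return k.sum(),np.median(X[:,0]),X[:,0].mean()
if __name__=="__main__":
    o=ctrl.get_obs(); print(o["eef_pos"],o["wrist_force"],o["time_s"])
    c=ctrl.camera("top")
    print("before",blue(c,cv2.imread("pics/top1.png"),3.6,(150,155)))
    print("now",blue(c,c["pixels"][:,:,::-1].copy()))
E
python3 jaw.py
```

```text
[ 0.52223451 -0.20674984  0.11656701] [-0.04640143 -0.1755723   0.37863432] 18.9
before (np.int64(2845), np.float64(-0.040138717002067996), np.float64(-0.04014219183172615))
now (np.int64(219), np.float64(-0.026306893432325888), np.float64(-0.026341108512501175))
```

>>> {"op": "move_arm", "data": {"plan": [0,0,-0.3,0,0,0,0,-0.02,-0.6,0,0,0,0,-0.04,-0.9,0,0,0,0,-0.05,-1.1,0,0,0,0,-0.05,-1.23,0,0,0,0,-0.05,-1.3,0,0,0,0,-0.05,-1.3,0,0,0]}}

```text
time_s: 19.82
eef_pos: [0.5219, -0.2098, 0.0534]
eef_rot: [0.0, 0.996, -0.094, -0.0]
wrist_force: [-8.8, 1.4, 21.0]
opening: 0.001
grasp_force: 10.6
```

>>> {"op": "move_arm", "data": {"plan": [0,0,0.3,0,0,0,0,0.02,0.7,0,0,0,0,0.05,1.1,0,0,0,0,0.05,1.3,0,0,0,0,0.05,1.3,0,0,0]}}

```text
time_s: 20.45
eef_pos: [0.5222, -0.2069, 0.1166]
eef_rot: [-0.0, 0.996, -0.094, 0.0]
wrist_force: [-1.5, -0.5, -0.4]
opening: -0.008
grasp_force: 0.0
```

```bash
python3 jaw.py
python3 - <<'E'
from h import *
t=snap("top","t7.png",(160,155,300,225),5.5)
E
```

```text
[ 0.52217518 -0.20686967  0.1165632 ] [-1.49307462 -0.46580372 -0.41894135] 20.45
before (np.int64(2845), np.float64(-0.040138717002067996), np.float64(-0.04014219183172615))
now (np.int64(226), np.float64(-0.014626628057397267), np.float64(-0.014646522207024809))
```

View pics/t7.png

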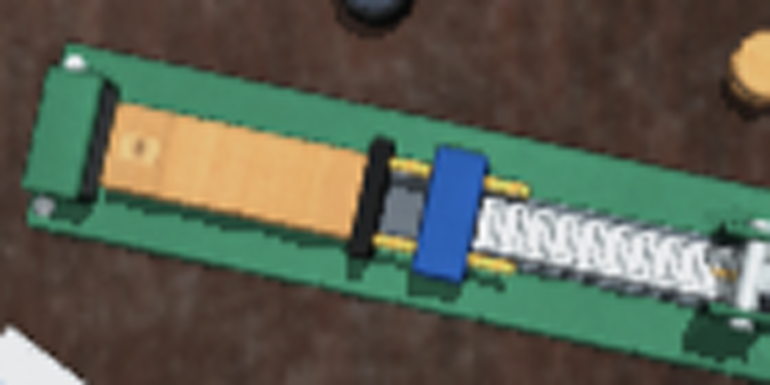

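The block lies along the bed against the fixed jaw at (108,150). The pad (371,198) is close to its other end and still fully out: pad-to-blue spacing is unchanged. This means the jaw is at about 0.056, so one more stroke is needed.

>>> {"op": "move_arm", "data": {"plan": [0,0,-0.3,0,0,0,0,-0.02,-0.6,0,0,0,0,-0.04,-0.9,0,0,0,0,-0.05,-1.1,0,0,0,0,-0.05,-1.23,0,0,0,0,-0.05,-1.3,0,0,0,0,-0.05,-1.3,0,0,0]}}

```text
time_s: 21.42
eef_pos: [0.522, -0.21, 0.0533]
eef_rot: [0.0, 0.996, -0.094, -0.0]
wrist_force: [-8.0, 1.3, 22.2]
opening: 0.002
grasp_force: 11.3
```

>>> {"op": "move_arm", "data": {"plan": [0,0,0.3,0,0,0,0,0.02,0.7,0,0,0,0,0.05,1.1,0,0,0,0,0.05,1.5,0,0,0,0,0.05,2.3,0,0,0,0,0.05,2.5,0,0,0,0,0.05,2.5,0,0,0]}}

```text
time_s: 22.3
eef_pos: [0.522, -0.2067, 0.1761]
eef_rot: [-0.0, 0.996, -0.094, 0.0]
wrist_force: [0.2, -0.2, 0.1]
opening: -0.001
grasp_force: 0.0
```

```bash
python3 jaw.py
python3 - <<'E'
from h import *
t=ctrl.camera("top")["pixels"][155:215,160:300,::-1];s=ctrl.camera("scene")["pixels"][115:260,170:355,::-1]
z=lambda I,w:cv2.resize(I,(w,int(len(I)*w/I.shape[1])),interpolation=cv2.INTER_CUBIC)
A,B=z(t,600),z(s,430)
B=cv2.copyMakeBorder(B,0,0,0,170,0);cv2.imwrite("pics/m8.png",np.vstack([A,B])[:600])
E
```

```text
[ 0.52196691 -0.20673339  0.17606219] [ 0.19853683 -0.23540871  0.08466288] 22.3
before (np.int64(2845), np.float64(-0.040138717002067996), np.float64(-0.04014219183172615))
now (np.int64(225), np.float64(-0.002696184541024734), np.float64(-0.0027046349401699124))
```

View pics/m8.png

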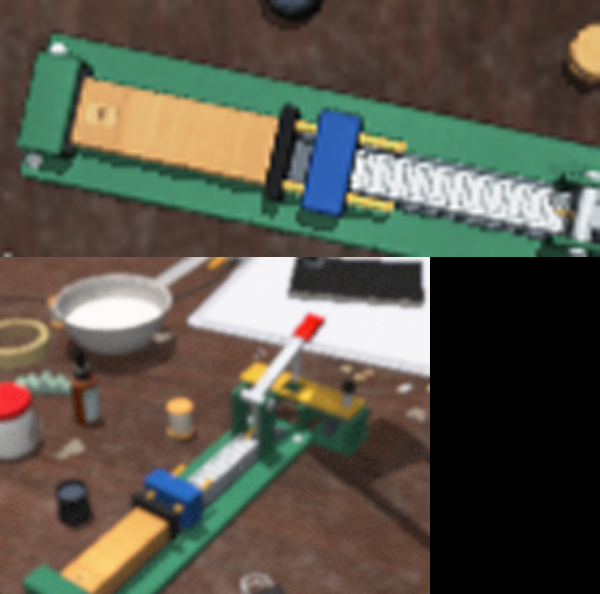

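The pad is now at (282,152) and the blue jaw at (332,162). Their spacing is down about 2.6 px (roughly 7 mm), so the pad is pushed in as wanted. The lever is up and the slide is at its middle stop.

```bash
python3 -c "
from bench import ctrl
print(ctrl.hand_in())"
```

```text
the job is handed in; nothing more can be done
None
```

The job is handed in: the block is clamped end to end, with the sprung pad pushed in about 7 mm by camera estimate (8 mm wanted). The lever is up, the lock slide is at its middle stop, and the arm never touched the other things on the table.

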